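# Hold the disk's label up over the log book

## Robot

A 6-joint arm with a two-finger parallel gripper is mounted at the origin on a cart in front of the work surface, level with it; the furniture and walls round the work are solid. World frame = base frame: x ahead of the robot, y to its left, z up, the work surface at z = 0. Lengths are in m, angles in rad, forces in N, time in s.
With the tool pointing down it reaches from about 0.375 to 0.9 m from the base axis. Payload 3.1 kg.
Tool frame: the origin (TCP) lies at the very end of the fingers, on their centre line; the grasp point (between the pads) lies 19 mm behind it; z points along the fingers, y is the line along which they close (so a half turn about z gives the same grasp; the last joint's range is limited). The gripper opens to 87 mm and grips with 3 to 60 N. Pads are 19 mm wide; open, the fingers measure 117 mm over their backs; the gripper's body (75 mm by 190 mm) begins 51 mm behind the grasp point.
Start: joints at [1.095, 0.527, 1.433, -0, 1.181, -0.178], TCP at [0.183, 0.597, 0.223] pointing down, gripper open.
Joint ranges: [-3.08, 3.08], [-0.75, 2.2], [0.22, 2.44], [-1.43, 4.57], [0, 2.65], [-2.85, 2.85]. Speed limits (rad/s): [2.79, 2.79, 3.14, 3.14, 3.14, 3.14].

## Interface

Orientations are given as a unit quaternion [x, y, z, w].
In Python, from rig import robot gives the robot as it stands. The module is installed in compiled form; this text tells all that it offers.
- The arm moves only by the tool play_rows, never from a script. Its argument "steps" is one flat list of numbers, 5 for each row, row after row: the opening, from -1 (shut) to 1 (fully open), then the shift along the tool's x, y, z as a fraction of full scale, then the turn about the tool's z as a fraction of full scale. In form: [claw, tx, ty, tz, twist, claw, tx, ty, tz, twist, ...]. A call has exactly 10 rows; each row shifts and turns the commanded pose from where the row before left it, along the tool's axes as they then stand; what a row does not reach is not made up. Full scale, the value 1, is 0.03 m for a shift and 0.1 rad for a turn. A row lasts 1/10 s, in which the tool goes at most 50 mm and 8.59 degrees, less where a joint would pass 70% of its speed; a pose out of reach is approached as far as the arm can. A call with a number of a shift or a turn outside -1 to 1 is refused whole. A call with a gripper value outside its range is refused whole. The fingers move at their own pace and stop on an object; "grip_force" is the grip in N (left out, the last holds). Time passes only in rows, so rows that do not move let the fingers close, or fill a call up. It gives the time, the measured TCP pose, the force, the opening and the grip force at its end, in the units of the state.
- robot.get_obs(): the state, without advancing time (a new reading comes with each control period).
- robot.camera(name): name is "scene" or "top"; returns a dict with "image" (480x640x3 uint8, red, green, blue), "mtx" (3x3 intrinsics, pixels), "rvec" (rotation vector, rad) and "tvec" (3), from world to camera coordinates, as OpenCV has them. Camera axes: x right, y down, z forward; pixel columns grow to the right and rows downward; lengths in m; the calibration is good to about 2 mm. A picture is of the moment at which its call begins. There is no depth.
- robot.hand_in(): hands the job in; it is judged then, once.
The state is a dict: "time": time; "q": joint angles; "joint_velocities": joint speeds; "joint_torque": joint torques, N m; "position": TCP position; "tool_rot": TCP orientation; "ft_force": force on the tool from outside, world axes, zero at the start; "moment": the same for the moment, N m; "grip_width": finger opening in m; "grip_force": force on a finger pad.
Only numpy, scipy, OpenCV 4.12 (cv2) and the standard library are available. Lean on these libraries where they do the work, as an engineer would, in place of code of your own. Each camera call takes 0.05 s, during which the arm holds its last target. There are 200 camera calls.

## Task

Take the portable hard disk that stands on end in the wooden dock, draw it straight up out of its slot, carry it over the middle of the black notebook and turn it so that its label side faces upward, tipped at least about halfway from upright towards lying flat. Finish while holding it there in the gripper, still and raised a good 20 cm above the desk, and leave the phone, the calculator and the other things where they are.

Things in the scene. Friction and masses are not known exactly. Their poses are not given: they have to be found in the camera images.
- hard_disk: Dark portable hard disk, slab 116 x 78 x 14 mm, 0.16 kg. Origin: centre of the plain broad face; x along the length (58 mm either way), y along the width, z out of the label face (at z = +14 mm). Stands on end in a dock slot, x up, top 126 mm above the desk. Pale label low on the face towards the dock's -y side (the robot's right), hidden in the slot until drawn out.
- disk_foot (a point): Middle of the hard disk's lower end face as it stands in the dock (58 mm along -x from its centre, mid thickness). At the start 10 mm above the desk.
- dock: Fixed wooden desk dock, a block 100 (x) x 176 (y) x 50 (z) mm. Origin: centre of its underside. Three slots 16.5 mm wide (y), 82 mm long (x), 40 mm deep, at y = -60, 0 and +60 mm; disk, phone and calculator stand in them in any order, each 14 mm thick, so 46 mm is free between neighbours above the block: room for a gripper opened to about 45 mm, not fully.
- phone: Black phone in a rubber case, 138 x 72 x 14 mm, standing on end in a dock slot, its top 148 mm above the desk. Taller than the disk, with a glass screen on the face. Origin: centre of its back face; x points up, z out of its screen. Leave it.
- calculator: Grey pocket calculator with keys, 104 x 74 x 14 mm, standing on end in a dock slot, its top 114 mm above the desk. Lower than the disk. Origin: centre of its back face; x points up. Leave it.
- notebook: Black notebook lying flat and fixed on the desk, 210 (x) x 153 (y) x 16 (z) mm. Origin: centre of its underside. The disk is to be held above its middle.
- mug: Speckled mug 94 mm tall, 81 mm wide, behind the dock on the left. Origin: centre of its underside. Leave it.
- earbud_case: White earbud case, 48 x 58 x 24 mm, on the desk between dock and notebook. Origin: centre of its underside. Leave it.
- glue_stick: Glue stick standing upright, 26 mm wide, 91 mm tall, behind the dock on the right. Origin: centre of its underside. Leave it.
- film_can: Dark film canister, 34 mm wide, 52 mm tall, behind the dock on the right. Origin: centre of its underside. Leave it.
- eraser: Eraser lying on the desk in front of the dock, 20 x 43 x 12 mm. Origin: centre of its underside. Leave it.

How it is judged:
On the way:
1. the gripped disk is drawn up clear of the dock while still upright (within 0.35 rad) (z of disk_foot in the frame of dock above 0.052 m and angle between hard_disk's own x axis and vertical below 0.35 rad and contact force between the fingers and hard_disk above 1 N), for 0.1 s.
At the end, for the whole second after the job is handed in: The gripper alone holds the disk still (under 0.05 m/s): label face within 1.0 rad of facing straight up, disk origin over 0.16 m and the end that stood in the slot over 0.14 m above the desk, origin within 0.09 m horizontally of the notebook's centre (contact force between the fingers and hard_disk above 1 N and angle between hard_disk's own z axis and vertical below 1 rad and height (world z) of hard_disk above 0.16 m and height (world z) of disk_foot above 0.14 m and horizontal distance between hard_disk and notebook below 0.09 m and linear speed of hard_disk below 0.05 m/s and contact force between hard_disk and dock below 0.1 N and contact force between hard_disk and notebook below 0.1 N and contact force between hard_disk and phone below 0.1 N and contact force between hard_disk and calculator below 0.1 N); the arm keeps its last pose, push and grip.
It fails at once if the phone or the calculator is moved by more than 30 mm (distance of any of phone, calculator from where it was at the start of the episode above 0.03 m).
It fails at once if the mug, earbud case, glue stick, film canister or eraser is moved by more than 30 mm (distance of any of mug, earbud_case, glue_stick, film_can, eraser from where it was at the start of the episode above 0.03 m).
It also fails if it takes over 35 s, if anything falls off the work surface, if the arm or the gripper's body presses on something with over 40 N, if the wrist force passes 120 N, or if a joint passes its speed limit or range.

## Working session

There is one attempt and no reset: what is moved stays moved. The work goes in short steps, Python scripts to look and compute and a tool call to move; the robot and the scene stay as the last step left them, time stands still between calls to the robot, and variables do not carry over. Pictures are saved under pics/ and viewed, at most 10 in all, crops included, and the job is handed in when it is done.

Besides the shell and the picture viewer there is one more tool, called after "Request:" as name(argument=value, ...) on one line, values as JSON. play_rows: Moves the arm, as the interface text tells. Shift numbers are shares of 0.03 m and turn numbers shares of 0.1 rad, none past 1 either way. Its arguments: {"type":"object","properties":{"steps":{"type":"array"},"grip_force":{"type":"number"}},"required":["steps"]}

```bash
mkdir -p pics
python3 - <<'E'
from rig import robot
import cv2,numpy as np,pickle
d={}
for n in("scene","top"):
    c=robot.camera(n);d[n]=c
    cv2.imwrite(f"pics/{n}0.png",c["image"][:,:,::-1])
    R=cv2.Rodrigues(np.array(c["rvec"]))[0];print(n,(-R.T@np.array(c["tvec"]).ravel()).round(3),R.round(2).tolist(),np.array(c["mtx"])[0])
pickle.dump(d,open("c0.pkl","wb"))
o=robot.get_obs();print(o["position"],o["tool_rot"],o["grip_width"],o["time"])
E
```

```text
scene [-0.084 -0.571  0.656] [[0.65, -0.76, 0.02], [-0.43, -0.39, -0.81], [0.63, 0.52, -0.58]] [488.79991309   0.         324.10160023]
top [ 0.499 -0.054  1.228] [[0.01, -1.0, -0.0], [-1.0, -0.01, -0.06], [0.06, 0.0, -1.0]] [491.74703569   0.         320.73697724]
[0.18305155 0.5969101  0.22166955] [ 1.48363175e-01  9.88932457e-01 -9.31571264e-04 -3.11414670e-04] 0.08739983810721401 0.1
```

View pics/scene0.png

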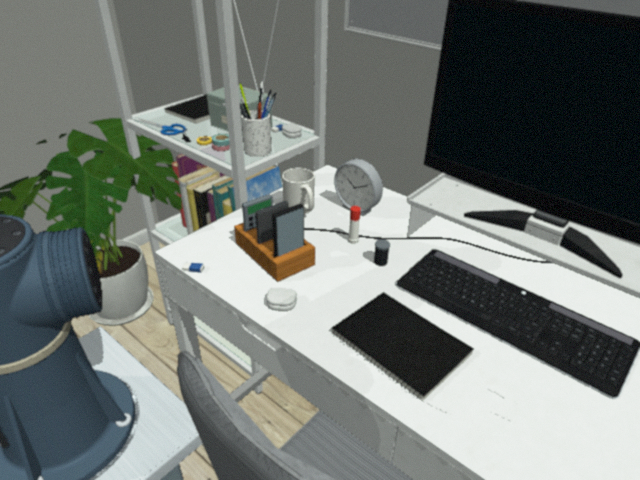

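View pics/top0.png

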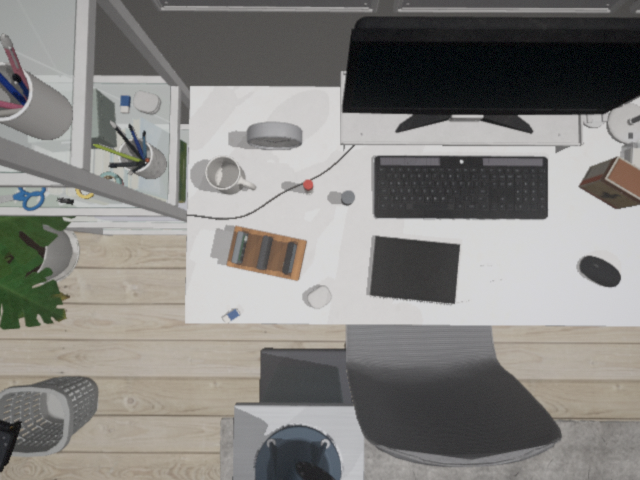

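The scene view shows the dock near (275,245) with three slabs and the notebook near (402,343). In the top view the dock is at (267,253) and the notebook at (415,270). Next I'll enlarge the dock in both.

Run:
```python
import cv2
a=cv2.imread("pics/scene0.png")[190:285,225:325];b=cv2.imread("pics/top0.png")[215:295,217:317]
a=cv2.resize(a,None,fx=8,fy=8,interpolation=2)[:600];b=cv2.resize(b,None,fx=8,fy=8,interpolation=2)[:600]
cv2.imwrite("pics/a.png",a[:600,:800]);cv2.imwrite("pics/b.png",b[:600,:800])
```

```text
(no output)
```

View pics/a.png

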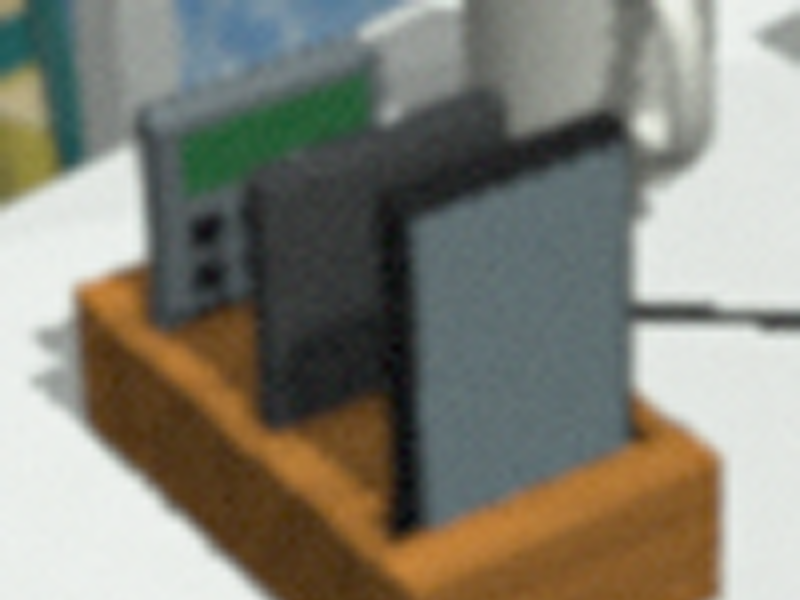

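View pics/b.png

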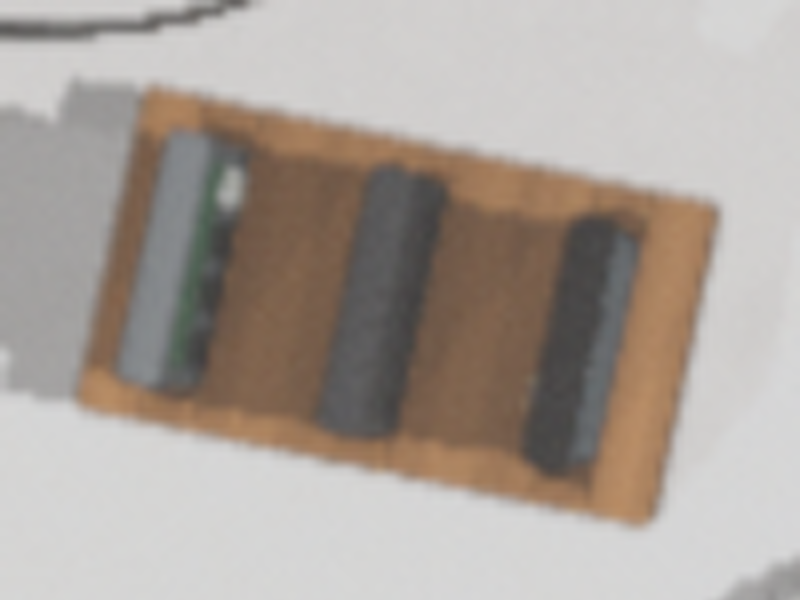

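The left slab has the green display, so it is the calculator. The right slab has the glossy screen face, so it is the phone. The plain dark middle slab is the disk: its top ends are at crop (258,180)/(495,100) in the scene view and (360,430)/(408,170) in the top view. Next I'll triangulate these.

```bash
cat > h.py <<'E'
import cv2,numpy as np,pickle
def cam(c):
    R=cv2.Rodrigues(np.array(c["rvec"],float))[0];t=np.array(c["tvec"],float).ravel();return np.array(c["mtx"],float),R,t
def ray(c,p):
    K,R,t=cam(c);return -R.T@t,R.T@np.linalg.inv(K)@np.array([p[0],p[1],1.])
def atz(c,p,z):
    o,d=ray(c,p);return o+d*(z-o[2])/d[2]
def tri(c1,p1,c2,p2):
    P=[np.c_[R,t] for R,t in (cam(c)[1:] for c in(c1,c2))]
    X=cv2.triangulatePoints(cam(c1)[0]@P[0],cam(c2)[0]@P[1],np.array(p1,float),np.array(p2,float)).ravel();return X[:3]/X[3]
def proj(c,X):
    return cv2.projectPoints(np.array([X],float),np.array(c["rvec"],float),np.array(c["tvec"],float),np.array(c["mtx"],float),None)[0].ravel()
E
python3 - <<'E'
from h import *
d=pickle.load(open("c0.pkl","rb"));S,T=d["scene"],d["top"]
A=lambda u,v:(225+(u+.5)/8-.5,190+(v+.5)/8-.5)
B=lambda u,v:(217+(u+.5)/8-.5,215+(v+.5)/8-.5)
for n,a in dict(diskN=((258,180),(360,430)),diskF=((495,100),(408,170)),phN=((395,205),(550,468)),phF=((612,118),(598,220)),calN=((145,112),(145,385)),calF=((370,50),(190,138))).items():
    X=tri(S,A(*a[0]),T,B(*a[1]));print(n,X.round(4),(proj(T,X)-B(*a[1])).round(1), "at .126",atz(T,B(*a[1]),.126)[:2].round(4))
q=np.array([atz(T,B(*p),.05) for p in((148,90),(715,205),(645,520),(80,402))]);print(q.round(4),q.mean(0).round(4))
print("yaw",cv2.minAreaRect(q[:,:2].astype(np.float32)))
# notebook
g=T["image"].sum(2)<150
n,l,s,ct=cv2.connectedComponentsWithStats(g.astype(np.uint8)); i=l[270,415]
m=cv2.findContours((l==i).astype(np.uint8),0,2)[0][0].reshape(-1,2)
w=np.array([atz(T,p,.016)[:2] for p in m],np.float32);r=cv2.minAreaRect(w);print(s[i],r,cv2.boxPoints(r).round(3).tolist())
E
```

```text
diskN [0.4848 0.0817 0.1266] [-0.3  0.3] at .126 [0.4856 0.081 ]
diskF [0.5582 0.0692 0.1236] [-0.2  0.2] at .126 [0.5584 0.0685]
phN [0.4765 0.0255 0.1467] [ 0.4 -0.3] at .126 [0.4753 0.0278]
phF [0.5438 0.0138 0.1465] [-0.  0.] at .126 [0.5447 0.0151]
calN [0.498  0.1428 0.1168] [ 0.1 -0.1] at .126 [0.4978 0.1414]
calF [0.569  0.1315 0.1104] [ 0.5 -0.4] at .126 [0.5671 0.1299]
[[ 0.5861  0.1554  0.05  ]
 [ 0.5526 -0.0151  0.05  ]
 [ 0.4584  0.005   0.05  ]
 [ 0.4925  0.1742  0.05  ]] [0.5224 0.0799 0.05  ]
yaw ((0.5225163102149963, 0.07954587787389755), (0.1738404929637909, 0.09629888087511063), 78.65583801269531)
[     0      0    640    480 275776] ((-0.019452467560768127, 0.039961494505405426), (0.0023988084867596626, 0.0), 90.43106079101562) [[-0.01899999938905239, 0.039000000804662704], [-0.01899999938905239, 0.039000000804662704], [-0.01899999938905239, 0.04100000113248825], [-0.01899999938905239, 0.04100000113248825]]
```

Request:
play_rows(steps=[1,-0.99,-0.83,0,0,1,-0.99,-0.83,0,0,1,-0.99,-0.83,0,0,1,-0.99,-0.83,0,0,1,-0.99,-0.83,0,0,1,-0.99,-0.83,0,0,1,-0.99,-0.83,0,0,1,-0.99,-0.83,0,0,1,-0.99,-0.83,0,0,1,-0.99,-0.83,0,0], grip_force=30)

```text
time: 1.1
position: [0.3946, 0.2708, 0.2223]
tool_rot: [0.148, 0.989, -0.0, -0.0]
ft_force: [0.6, 0.3, -0.2]
grip_width: 0.087
grip_force: 0.0
```

Request:
play_rows(steps=[1,0,0,0,1,1,0,0,0,1,1,0,0,0,1,1,0,0,0,1,1,0,0,0,1,1,0,0,0,1,1,0,0,0,1,1,0,0,0,1,1,0,0,0,1,1,0,0,0,1])

```text
time: 2.1
position: [0.3939, 0.2722, 0.2222]
tool_rot: [0.606, 0.795, -0.0, -0.0]
ft_force: [-0.7, 0.2, 0.3]
grip_width: 0.0871
grip_force: 0.0
```

```bash
cat >> h.py <<'E'
def delta(o,tgt,yaw):
    from scipy.spatial.transform import Rotation as Ro
    R=Ro.from_quat(o["tool_rot"]).as_matrix();d=R.T@(np.array(tgt)-o["position"])
    a=np.arctan2(R[1,1],R[0,1]);tw=-(yaw-a+np.pi/2)%np.pi-0 
    tw=(-(yaw-a)+np.pi/2)%np.pi-np.pi/2
    print("pos",np.round(o["position"],4),"t",o["time"],"yaw_y",round(a,3),"tilt",np.round(R[:,2],3),"delta/0.03",np.round(d/.03,2),"twist/0.1",round(tw/.1,2),"F",np.round(o["ft_force"],1),"w",round(o["grip_width"],4),o["grip_force"],"q6",np.round(o["q"][5],2))
E
python3 - <<'E'
from h import *
from rig import robot
delta(robot.get_obs(),(.522,.078,.18),-.195)
d=pickle.load(open("c0.pkl","rb"));T=d["top"]
im=T["image"][228:312,362:470].sum(2)
m=(im<180).astype(np.uint8);c=max(cv2.findContours(m,0,2)[0],key=cv2.contourArea).reshape(-1,2)+[362,228]
w=np.array([atz(T,p,.016)[:2] for p in c],np.float32);r=cv2.minAreaRect(w);print(r,cv2.boxPoints(r).round(3).tolist())
E
```

```text
pos [0.3939 0.2722 0.2222] t 2.1 yaw_y 0.269 tilt [-0.001 -0.    -1.   ] delta/0.03 [-7.37  2.4   1.41] twist/0.1 4.64 F [-0.7  0.2  0.3] w 0.0871 0.0 q6 0.1
((0.48347824811935425, -0.2869919538497925), (0.16663888096809387, 0.13983966410160065), 84.62895965576172) [[0.4059999883174896, -0.3630000054836273], [0.5450000166893005, -0.37599998712539673], [0.5609999895095825, -0.210999995470047], [0.421999990940094, -0.19699999690055847]]
```

Request:
play_rows(steps=[1,-0.92,0.3,0,0,1,-0.92,0.3,0,0,1,-0.92,0.3,0,0,1,-0.92,0.3,0,0,1,-0.92,0.3,0,0,1,-0.92,0.3,0,0,1,-0.92,0.3,0,0,1,-0.92,0.3,0,0,1,0,0,0,0.9,1,0,0,0,0.9])

```text
time: 3.1
position: [0.5234, 0.078, 0.222]
tool_rot: [0.676, 0.737, -0.0, -0.0]
ft_force: [0.3, 0.2, 1.0]
grip_width: 0.0867
grip_force: 0.0
```

Request:
play_rows(steps=[1,0,0,0.2,0.95,1,0,0,0.2,0.95,1,0,0,0.3,0.94,1,0,0,0.3,0,1,0,0,0,0,1,0,0,0,0,1,0,0,0,0,1,0,0,0,0,1,0,0,0,0,1,0,0,0,0])

```text
time: 4.1
position: [0.5232, 0.0791, 0.1928]
tool_rot: [0.771, 0.637, 0.0, 0.0]
ft_force: [-0.5, 0.0, 0.5]
grip_width: 0.0867
grip_force: 0.0
```

Run:
```python
from h import *
from rig import robot
delta(robot.get_obs(),(.522,.078,.086),-.195)
for n,(x,y,s) in dict(scene=(215,150,6),top=(217,190,6)).items():
    c=robot.camera(n)
    p=cv2.resize(c["image"][y:y+100,x:x+130,::-1],None,fx=6,fy=6,interpolation=2)
    cv2.imwrite(f"pics/{n}1.png",p)
T=c
q=np.array([atz(T,p,.016) for p in((375,236),(460,242),(456,304),(371,296))]);print(q.round(3).tolist(),q.mean(0).round(3))
```

```text
pos [0.5232 0.0791 0.1928] t 4.1 yaw_y -0.191 tilt [ 0.001 -0.    -1.   ] delta/0.03 [-0.04 -0.03  3.56] twist/0.1 0.04 F [-0.5  0.   0.5] w 0.0867 0.0 q6 0.13
[[0.566, -0.184, 0.016], [0.552, -0.394, 0.016], [0.4, -0.382, 0.016], [0.418, -0.174, 0.016]] [ 0.484 -0.284  0.016]
```

View pics/scene1.png

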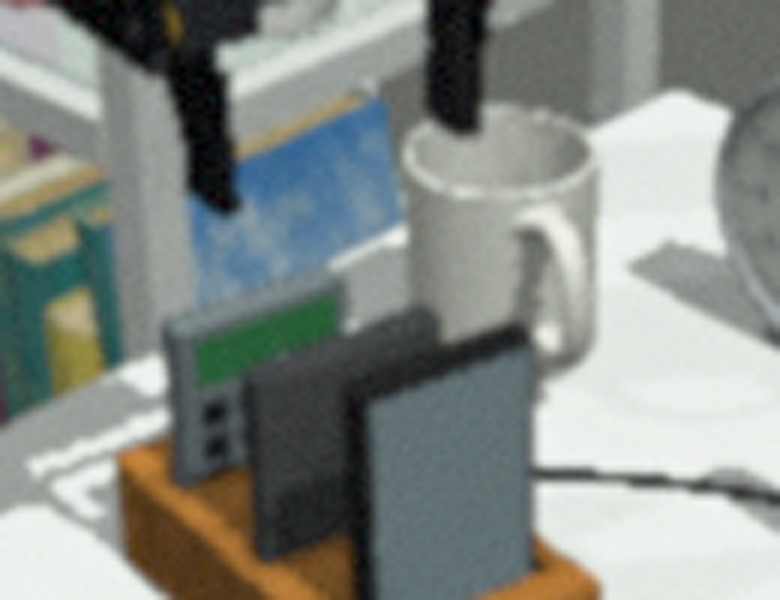

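The fingertips at (215,205) and (460,125) straddle the disk's top, which runs (250,375)–(435,310), so the alignment is good. Descending.

Request:
play_rows(steps=[1,-0.04,-0.03,0.5,0.04,1,0,0,0.5,0,1,0,0,0.5,0,1,0,0,0.3,0,1,0,0,0.2,0,1,0,0,0.2,0,1,0,0,0.2,0,1,0,0,0,0,1,0,0,0,0,1,0,0,0,0])

```text
time: 5.2
position: [0.5223, 0.0781, 0.1209]
tool_rot: [0.773, 0.635, 0.0, 0.0]
ft_force: [0.3, -0.6, 0.4]
grip_width: 0.087
grip_force: 0.0
```

Run:
```python
from h import *
from rig import robot
delta(robot.get_obs(),(.522,.078,.086),-.195)
```

```text
pos [0.5223 0.0781 0.1209] t 5.2 yaw_y -0.195 tilt [ 0.001 -0.    -1.   ] delta/0.03 [-0.   -0.01  1.16] twist/0.1 0.0 F [ 0.3 -0.6  0.4] w 0.087 0.0 q6 0.13
```

No contact yet, so I'll descend the rest of the way and close.

Request:
play_rows(steps=[1,0,0,0.3,0,1,0,0,0.3,0,1,0,0,0.3,0,1,0,0,0.26,0,0.5,0,0,0,0,0.5,0,0,0,0,0.5,0,0,0,0,0.5,0,0,0,0,0.5,0,0,0,0,0.5,0,0,0,0], grip_force=15)

```text
time: 6.2
position: [0.522, 0.0781, 0.0859]
tool_rot: [0.773, 0.635, 0.0, 0.0]
ft_force: [0.2, 0.3, -1.7]
grip_width: 0.0779
grip_force: 15.0
```

Run:
```python
from h import *
from rig import robot
delta(robot.get_obs(),(.522,.078,.086),-.195)
```

```text
pos [0.522  0.0781 0.0859] t 6.2 yaw_y -0.195 tilt [ 0. -0. -1.] delta/0.03 [-0.  0. -0.] twist/0.1 0.0 F [ 0.2  0.3 -1.7] w 0.0779 14.995072968886234 q6 0.13
```

Request:
play_rows(steps=[0.5,0,0,-0.3,0,0.5,0,0,-0.4,0,0.5,0,0,-0.5,0,0.5,0,0,-0.5,0,0.5,0,0,-0.8,0,0.5,0,0,-0.9,0,0.5,0,0,-0.9,0,0.5,0,0,-0.9,0,0.5,0,0,-0.8,0,0.5,0,0,-0.3,0])

```text
time: 7.2
position: [0.5233, 0.0781, 0.2785]
tool_rot: [0.773, 0.635, 0.002, 0.002]
ft_force: [0.5, -0.7, -1.9]
grip_width: 0.0781
grip_force: 15.0
```

Run:
```python
from h import *
from rig import robot
delta(robot.get_obs(),(.54,-.284,.25),-.195)
c=robot.camera("scene")["image"]
cv2.imwrite("pics/s2.png",cv2.resize(c[60:300,200:500,::-1],None,fx=2.5,fy=2.5))
```

```text
pos [0.5233 0.0781 0.2785] t 7.2 yaw_y -0.195 tilt [ 0.007 -0.    -1.   ] delta/0.03 [-11.73   2.88   0.96] twist/0.1 0.0 F [ 0.5 -0.7 -1.9] w 0.0781 14.99510422552703 q6 0.13
```

View pics/s2.png

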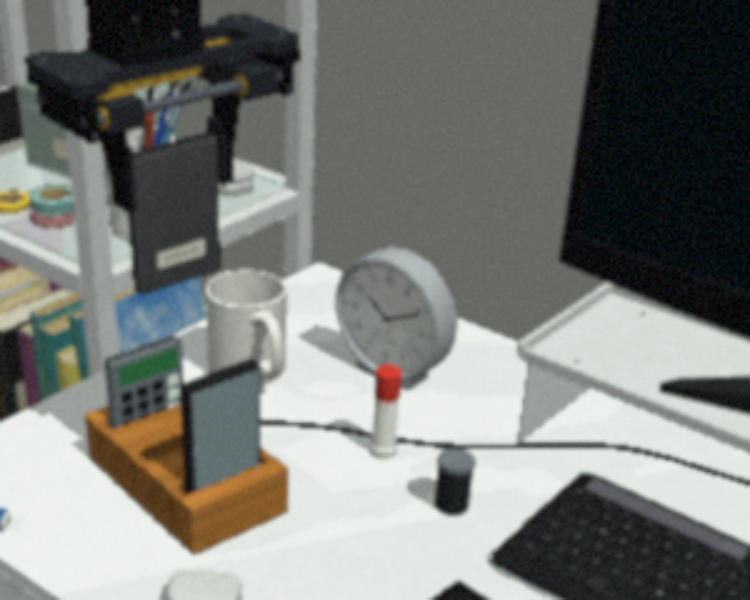

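The disk hangs upright and clear of the dock, with its label at (180,252) on the right-hand face. The tool cannot tilt. I'll tip the disk in the pads by pushing its foot against the notebook's fixed right edge (y≈-0.39), then lift it.

Request:
play_rows(steps=[0.5,-0.3,0.03,0,0,0.5,-0.6,0.06,0,0,0.5,-0.9,0.09,0,0,0.5,-0.9,0.09,0,0,0.5,-0.9,0.09,0,0,0.5,-0.9,0.09,0,0,0.5,-0.9,0.09,0,0,0.5,-0.9,0.09,0,0,0.5,-0.9,0.09,0,0,0.5,-0.9,0.09,0,0], grip_force=20)

```text
time: 8.25
position: [0.4971, -0.1661, 0.2728]
tool_rot: [0.773, 0.635, -0.001, -0.002]
ft_force: [0.6, -0.5, -1.2]
grip_width: 0.0777
grip_force: 20.0
```

Request:
play_rows(steps=[0.5,-0.9,0.09,0,0,0.5,-0.9,0.09,0,0,0.5,-0.9,0.09,0,0,0.5,-0.9,0.09,0,0,0.5,-0.9,0.09,0,0,0.5,-0.9,0.09,0,0,0.5,-0.9,0.09,0,0,0.5,-0.6,0.06,0,-0.4,0.5,-0.3,0.03,0,-0.4,0.5,-0.1,0,0,-0.3])

```text
time: 9.25
position: [0.4764, -0.3853, 0.2722]
tool_rot: [0.737, 0.676, -0.0, -0.002]
ft_force: [0.4, -0.1, -2.4]
grip_width: 0.0779
grip_force: 20.0
```

Run:
```python
from h import *
from rig import robot
delta(robot.get_obs(),(.474,-.408,.082),-.085)
```

```text
pos [ 0.4764 -0.3853  0.2722] t 9.25 yaw_y -0.086 tilt [-0.003  0.003 -1.   ] delta/0.03 [-0.77  0.01  6.34] twist/0.1 -0.01 F [ 0.4 -0.1 -2.4] w 0.0779 19.995245717000216 q6 -0.78
```

Request:
play_rows(steps=[0.5,-0.4,0,0.2,0,0.5,-0.37,0,0.4,0,0.5,0,0,0.7,0,0.5,0,0,0.8,0,0.5,0,0,0.8,0,0.5,0,0,0.7,0,0.5,0,0,0.6,0,0.5,0,0,0.4,0,0.5,0,0,0.2,0,0.5,0,0,0,0])

```text
time: 10.25
position: [0.4756, -0.4069, 0.1295]
tool_rot: [0.737, 0.676, 0.0, -0.001]
ft_force: [0.1, 1.1, -2.2]
grip_width: 0.0783
grip_force: 20.0
```

Run:
```python
from h import *
from rig import robot
delta(robot.get_obs(),(.474,-.408,.082),-.085)
c=robot.camera("scene")["image"]
cv2.imwrite("pics/s3.png",cv2.resize(c[200:440,300:620,::-1],None,fx=2.5,fy=2.5))
```

```text
pos [ 0.4756 -0.4069  0.1295] t 10.25 yaw_y -0.085 tilt [-0.001  0.002 -1.   ] delta/0.03 [-0.04 -0.05  1.58] twist/0.1 -0.0 F [ 0.1  1.1 -2.2] w 0.0783 19.99503089231439 q6 -0.8
```

View pics/s3.png

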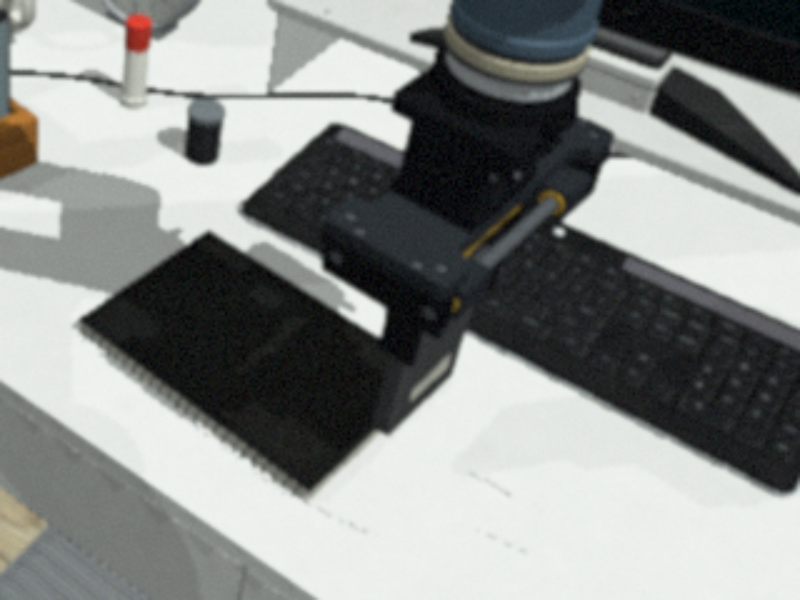

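The disk hangs just beyond the notebook's right-hand short edge, with its foot at about (385,430) and its label still facing right. Lowering it beside the edge.

Request:
play_rows(steps=[0.5,-0.04,0,0.2,0,0.5,0,0,0.3,0,0.5,0,0,0.3,0,0.5,0,0,0.3,0,0.5,0,0,0.2,0,0.5,0,0,0.2,0,0.5,0,0,0.05,0,0.5,0,0,0,0,0.5,0,0,0,0,0.5,0,0,0,0], grip_force=15)

```text
time: 11.3
position: [0.4762, -0.4086, 0.0847]
tool_rot: [0.736, 0.676, -0.0, 0.001]
ft_force: [1.6, 0.7, -1.7]
grip_width: 0.078
grip_force: 15.0
```

Request:
play_rows(steps=[0.5,0.1,0,0,0,0.5,0.1,0,0,0,0.5,0.1,0,0,0,0.5,0.1,0,0,0,0.5,0.1,0,0,0,0.5,0.1,0,0,0,0.5,0.1,0,0,0,0.5,0.1,0,0,0,0.5,0.1,0,0,0,0.5,0.1,0,0,0])

```text
time: 12.3
position: [0.4787, -0.3784, 0.0843]
tool_rot: [0.737, 0.676, 0.0, 0.0]
ft_force: [-0.5, -2.6, -2.6]
grip_width: 0.0776
grip_force: 15.0
```

Run:
```python
from h import *
from rig import robot
delta(robot.get_obs(),(.474,-.389,.082),-.085)
```

```text
pos [ 0.4787 -0.3784  0.0843] t 12.3 yaw_y -0.085 tilt [ 0. -0. -1.] delta/0.03 [-0.37 -0.13  0.08] twist/0.1 -0.0 F [-0.5 -2.6 -2.6] w 0.0776 14.999349316349253 q6 -0.77
```

The side force of -2.6 N shows the foot is bearing on the edge. Next I'll follow an arc to tip it.

Request:
play_rows(steps=[0.5,0.15,0,0.05,0,0.5,0.15,0,0.06,0,0.5,0.15,0,0.07,0,0.5,0.15,0,0.08,0,0.5,0.13,0,0.07,0,0.5,0.13,0,0.07,0,0.5,0.13,0,0.08,0,0.5,0.12,0,0.08,0,0.5,0.12,0,0.08,0,0.5,0,0,0,0])

```text
time: 13.3
position: [0.4816, -0.3407, 0.0645]
tool_rot: [0.736, 0.677, 0.0, -0.001]
ft_force: [-0.4, -0.7, -1.0]
grip_width: 0.0781
grip_force: 15.0
```

Run:
```python
from h import *
from rig import robot
delta(robot.get_obs(),(.474,-.389,.082),-.085)
c=robot.camera("scene")["image"]
cv2.imwrite("pics/s4.png",cv2.resize(c[260:400,400:560,::-1],None,fx=4,fy=4))
```

```text
pos [ 0.4816 -0.3407  0.0645] t 13.3 yaw_y -0.085 tilt [-0.001  0.001 -1.   ] delta/0.03 [-1.62 -0.12 -0.58] twist/0.1 0.0 F [-0.4 -0.7 -1. ] w 0.0781 14.999709649127908 q6 -0.72
```

View pics/s4.png

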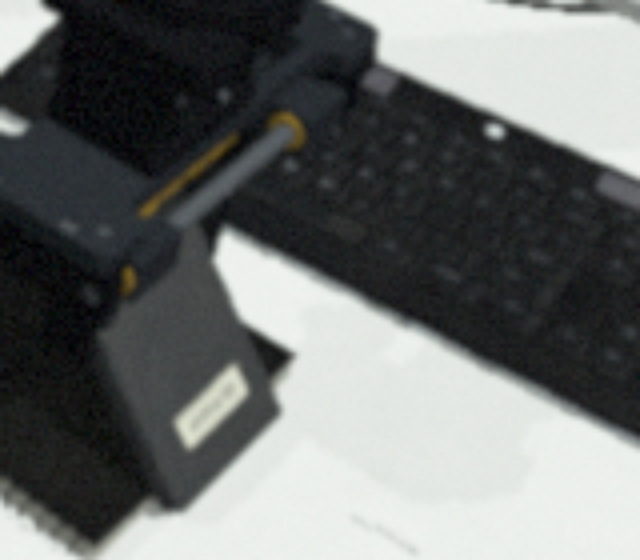

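The disk is tipped about 40° with its label facing up and right at (212,405). Continuing the arc, then firming the grip.

Request:
play_rows(steps=[0.5,0.13,0,0.1,0,0.5,0.13,0,0.1,0,0.5,0.12,0,0.1,0,0.5,0.12,0,0.11,0,0.5,0.1,0,0.11,0,0.5,0.1,0,0.12,0,0.5,0.08,0,0.12,0,0.5,0.05,0,0.12,0,0.5,0,0,0,0,0.5,0,0,0,0])

```text
time: 14.35
position: [0.4835, -0.3161, 0.0384]
tool_rot: [0.737, 0.676, 0.0, -0.001]
ft_force: [0.6, -1.0, -1.0]
grip_width: 0.0779
grip_force: 15.0
```

Request:
play_rows(steps=[0.5,0,0,0,0,0.5,0,0,0,0,0.5,0,0,0,0,0.5,0,0,-0.2,0,0.5,0,0,-0.4,0,0.5,0,0,-0.6,0,0.5,0,0,-0.7,0,0.5,0,0,-0.8,0,0.5,0,0,-0.8,0,0.5,0,0,-0.8,0], grip_force=40)

```text
time: 15.35
position: [0.4837, -0.3168, 0.1697]
tool_rot: [0.737, 0.676, 0.0, 0.0]
ft_force: [-0.3, 0.4, -2.1]
grip_width: 0.0777
grip_force: 40.0
```

Run:
```python
from h import *
from rig import robot
delta(robot.get_obs(),(.484,-.25,.27),-.085)
```

```text
pos [ 0.4837 -0.3168  0.1697] t 15.35 yaw_y -0.085 tilt [ 0.001 -0.001 -1.   ] delta/0.03 [ 2.22 -0.18 -3.34] twist/0.1 -0.0 F [-0.3  0.4 -2.1] w 0.0777 39.998433189466596 q6 -0.69
```

Request:
play_rows(steps=[0.5,0.2,-0.02,-0.6,0,0.5,0.35,-0.02,-0.5,0,0.5,0.35,-0.03,-0.5,0,0.5,0.35,-0.03,-0.5,0,0.5,0.35,-0.02,-0.4,0,0.5,0.3,-0.02,-0.4,0,0.5,0.2,-0.02,-0.2,0,0.5,0.1,-0.02,-0.1,0,0.5,0,0,0,0,0.5,0,0,0,0])

```text
time: 16.35
position: [0.4838, -0.2507, 0.2631]
tool_rot: [0.737, 0.676, -0.0, -0.0]
ft_force: [0.5, -0.4, -2.5]
grip_width: 0.0776
grip_force: 40.0
```

Run:
```python
from h import *
from rig import robot
delta(robot.get_obs(),(.484,-.25,.27),-.085)
c=robot.camera("scene");pickle.dump(c,open("c5.pkl","wb"))
cv2.imwrite("pics/s5.png",cv2.resize(c["image"][120:360,300:540,::-1],None,fx=2.5,fy=2.5))
```

```text
pos [ 0.4838 -0.2507  0.2631] t 16.35 yaw_y -0.085 tilt [-0.001  0.    -1.   ] delta/0.03 [ 0.02  0.   -0.23] twist/0.1 -0.0 F [ 0.5 -0.4 -2.5] w 0.0776 39.998507760465145 q6 -0.6
```

View pics/s5.png

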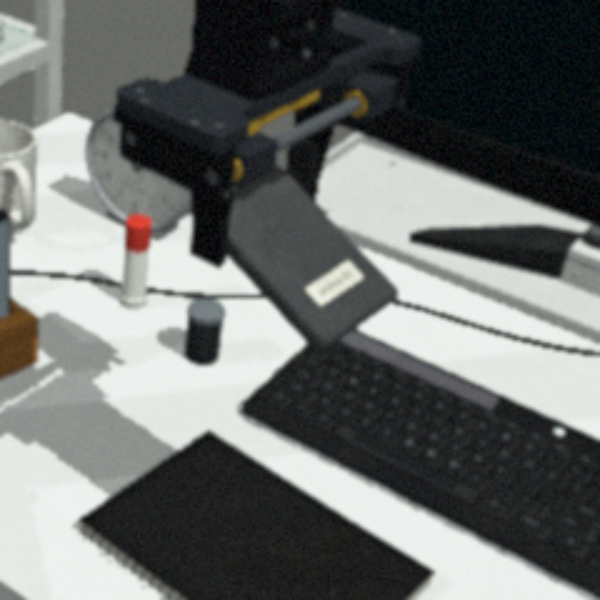

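The disk is held with its label up. Its lower corners are at crop (318,342) and (395,292). I'll fit the tilt from those.

Run:
```python
from h import *
c=pickle.load(open("c5.pkl","rb"))
P=np.array([.4838,-.2507,.2821]);a=np.array([.996,-.085,0]);f=np.array([-.085,-.996,0])
ob=np.array([[427.2,256.8],[458,236.8]])
for t in range(30,91,10):
    r=np.radians(t);e=f*np.sin(r)-np.array([0,0,np.cos(r)]);n=f*np.cos(r)+np.array([0,0,np.sin(r)])
    p=[proj(c,P+e*.095+s*.039*a+n*.007) for s in(-1,1)];print(t,np.round(p-ob,1).tolist(),(P+e*.037-n*.007).round(3))
```

```text
30 [[-18.9, 13.5], [-19.6, 12.7]] [ 0.483 -0.263  0.247]
40 [[-11.0, 11.9], [-11.7, 10.8]] [ 0.482 -0.269  0.249]
50 [[-3.8, 8.5], [-4.4, 7.2]] [ 0.482 -0.274  0.253]
60 [[2.5, 3.2], [2.1, 1.8]] [ 0.481 -0.279  0.258]
70 [[7.6, -3.9], [7.4, -5.1]] [ 0.481 -0.283  0.263]
80 [[11.3, -12.5], [11.3, -13.6]] [ 0.481 -0.286  0.269]
90 [[13.4, -22.5], [13.7, -23.2]] [ 0.481 -0.288  0.275]
```

The tilt is about 60°, so the label is about 30° from straight up. The disk's origin is about 6 mm from the notebook centre, 0.26 m up.

```bash
python3 -c "
from rig import robot
print(robot.hand_in())"
```

```text
the job is handed in; nothing more can be done
None
```

I handed the job in with the disk held still over the middle of the notebook, about 0.26 m up and label side up, tipped about 60° from upright; the hand-in returned no verdict.

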